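Unclip the ochre sample box

ROBOT

A 6-joint arm with a two-finger parallel gripper is mounted at the origin on the work surface. World frame = base frame: x ahead of the robot, y to its left, z up, the work surface at z = 0. Lengths are in m, angles in rad, forces in N, time in s.
With the tool pointing down it reaches from about 0.375 to 0.9 m from the base axis. Payload 3.1 kg.
Tool frame: the origin (TCP) lies between the finger pads; the fingertips stand 8 mm ahead of it and the grasp point (between the pads) lies 11 mm behind it; z points along the fingers, y is the line along which they close (so a half turn about z gives the same grasp; the last joint's range is limited). The gripper opens to 87 mm and grips with 3 to 60 N. Pads are 19 mm wide; open, the fingers measure 117 mm over their backs; the gripper's body (75 mm by 190 mm) begins 51 mm behind the grasp point.
Start: joints at [-1.442, 0.527, 1.433, -0, 1.181, -0.178], TCP at [0.189, -0.596, 0.194] pointing down, gripper open.
Joint ranges: [-3.08, 3.08], [-0.75, 2.2], [0.22, 2.44], [-1.43, 4.57], [0, 2.65], [-2.85, 2.85]. Speed limits (rad/s): [2.79, 2.79, 3.14, 3.14, 3.14, 3.14].

INTERFACE

Orientations are given as a unit quaternion [x, y, z, w].
In Python, from rig import robot, vision, job gives the robot as it stands.
- The arm moves only by the shell command python3 -m handwheel 'ROWS' [OPENING] [FORCE]. ROWS is JSON, a list of rows, each a list of 4 numbers: the shift along the tool's x, y, z as a fraction of full scale, then the turn about the tool's z as a fraction of full scale. A call has 1 to 20 rows; each row is the pose to reach, as a shift and turn from the pose commanded when the call began, along the tool's axes at that moment, turning the shorter way round; what a row does not reach only later rows make up. Full scale, the value 1, is 300 mm for a shift and 2 pi rad for a turn. A row lasts 1/12 s, in which the tool goes at most 41.7 mm and 7.16 degrees, less where a joint would pass 70% of its speed; a pose out of reach is approached as far as the arm can. A call with a number of a shift or a turn outside -1 to 1 is refused whole. A call with a gripper value outside its range is refused whole. OPENING is the opening in per cent of the stroke, from 0 (shut) to 100 (fully open), set as the call begins (- or left out, the last holds). The fingers move at their own pace and stop on an object; FORCE is the grip in N (left out, the last holds). Time passes only in rows, so rows that repeat a pose let the fingers close. It gives the time, the measured TCP pose, the force, the opening and the grip force at its end, in the units of the state.
- robot.get_obs(): the state, without advancing time (a new reading comes with each control period).
- vision.camera(name): name is "side" or "top"; returns a dict with "frame" (420x560x3 uint8, red, green, blue), "K" (3x3 intrinsics, pixels), "k1" (the pictures are not rectified: a ray, as slopes to the right and down, at radius r is drawn at 1 + k1 r^2 times it, then the intrinsics apply), "cam_to_world" (4x4, takes a point from camera to world coordinates). Camera axes: x right, y down, z forward; pixel columns grow to the right and rows downward; lengths in m; the calibration is good to about 2 mm. A picture is of the moment at which its call begins. There is no depth.
- job.hand_in(): hands the job in; it is judged then, once.
Trained networks look in the newest picture that a camera, given by its name, has taken for a name from the list of things; names that differ only in an ending like _2 or _b are one class to them, and where a whole thing is asked for, a point or a joint stands for the part that bears it (a point fixed in the world has none). Each returns a list of dicts, best first, with "conf" (0 to 1); they miss things now and then, are a little off and sometimes report something else, mostly with a low value. They report only what shows in the picture. A call takes as long as a camera call. They do not tell look-alikes from the thing itself.
- vision.look_for(camera, label): "point" ([row, column] in pixels, amid what is visible of it).
- vision.outline_of(camera, label): "mask" (420x560 bool, what is visible of it) and "point" ([row, column] in pixels, amid what is visible of it).
The state is a dict: "time": time; "q": joint angles; "joint_velocities": joint speeds; "joint_torque": joint torques, N m; "position": TCP position; "tool_rot": TCP orientation; "ft_force": force on the tool from outside, world axes, zero at the start; "moment": the same for the moment, N m; "grip_width": finger opening in m; "grip_force": force on a finger pad.
Only numpy, scipy, OpenCV 4.12 (cv2) and the standard library are available. Lean on these libraries where they do the work, as an engineer would, in place of code of your own. Each camera call takes 0.05 s, during which the arm holds its last target. There are 200 camera calls.

TASK

On the pigment table are two clip-lid sample boxes, a long one and a short one. Open the long one: squeeze the snap tab on its cover inward against the fixed grip, and while keeping it squeezed lift the cover straight off. Then set the cover down gently on the cork mat, right way up, and let go; the open box stays standing where it was.

Things in the scene. Friction and masses are not known exactly. Their poses are not given: they have to be found in the camera images.
- cover: White cover of the long box, 130 (x) by 72 (y) mm, plate 4 mm thick, 60-120 g. Origin: centre of plate's underside, z up. Two upright leaves on top, 28 mm wide in x, 4 mm thick, tops 34 mm above origin: fixed grip, outer face y=-23; snap tab, outer face y=+23 (+13 pressed). Pinch both along y at mid x, near the plate. Skirt hangs 15 mm below: set on a surface, origin is 15 mm above it.
- snap_tab (a joint): Travel of the cover's snap tab, the leaf standing in a dark slot: 0 at rest, 0.010 m fully in, moving along cover -y towards the fixed grip. Spring 3 N at rest to 8 N fully in; springs back. Its hook sits under a lip inside the box and is clear from 0.007: keep it fully squeezed while lifting, else the box comes up too. A pinch centred at y=-5 mm suits the pressed width of 36 mm.
- long_box: Grey plastic sample box, 130 (x) by 72 (y) by 60 mm high, 4 mm walls, red ochre lumps inside, 0.5-0.8 kg, loose on the table. Origin: centre of its underside, z up. The cover sits on its rim, axes parallel, cover origin 60 mm above this one, skirt 2 mm loose inside. A shorter box of the same kind, 84 by 72 mm, stands elsewhere and is not to be opened.
- mat: Cork mat fixed on the table, 180 (x) by 150 (y) mm, 4 mm thick. Origin: centre of its underside, z up; its top is 4 mm above.
Not all that is in view belongs to the job. Leave any green, orange or turquoise look-alike of the cover alone.

How it is judged:
On the way, in this order (a step that is already met when the one before it is completed fails the run):
1. the snap tab is pressed in while the cover is still seated on the long box (value of joint snap_tab above 0.006 m and z of cover in the frame of long_box below 0.068 m), for 0.1 s.
2. the cover is lifted off, more than 30 mm above its seat (z of cover in the frame of long_box above 0.09 m), for 0.1 s.
3. the cover is lowered to within 20 mm of standing on the mat while the tab is still squeezed (not dropped) (value of joint snap_tab above 0.004 m and z of cover in the frame of mat below 0.039 m and x of cover in the frame of mat between -0.09 and 0.09 m and y of cover in the frame of mat between -0.075 and 0.075 m), for 0.05 s.
At the end, for the whole second after the job is handed in: The cover stands right way up and level (within 8 degrees) on the cork mat, its centre over the mat, at rest and released with the tab sprung back; the open long box stands upright on the table within 50 mm of where it was (x of cover in the frame of mat between -0.09 and 0.09 m and y of cover in the frame of mat between -0.075 and 0.075 m and z of cover in the frame of mat between 0.013 and 0.026 m and angle between each of cover, long_box's own z axis and vertical below 0.15 rad and linear speed of cover below 0.02 m/s and value of joint snap_tab below 0.003 m and height (world z) of long_box below 0.008 m and distance of long_box from where it was at the start of the episode below 0.05 m); the robot touches nothing.
It fails at once if the long box is lifted more than 30 mm off the table or tipped more than 25 degrees (height (world z) of long_box above 0.03 m or angle between long_box's own z axis and vertical above 0.44 rad).
It also fails if it takes over 38 s, if anything falls off the work surface, if the arm or the gripper's body presses on something with over 40 N, if the wrist force passes 120 N, or if a joint passes its speed limit or range.

## Working session

There is one attempt and no reset: what is moved stays moved. The work goes in short steps, Python scripts to look and compute and a shell command to move; the robot and the scene stay as the last step left them, time stands still between calls to the robot, and variables do not carry over. Pictures are saved under pics/ and viewed, at most 13 in all, crops included, and the job is handed in when it is done.

```bash
ls; mkdir -p pics
cat > h.py <<'E'
import numpy as np, cv2
from rig import robot, vision, job
def px2w(c,rc,z):
    K=np.array(c["K"]);T=np.array(c["cam_to_world"])
    d=np.array([(rc[1]-K[0,2])/K[0,0],(rc[0]-K[1,2])/K[1,1]]);u=d.copy()
    for _ in range(30): u=d/(1+c["k1"]*(u@u))
    r=T[:3,:3]@np.array([u[0],u[1],1]);o=T[:3,3]
    return o+r*(z-o[2])/r[2]
def w2px(c,p):
    K=np.array(c["K"]);T=np.array(c["cam_to_world"])
    q=T[:3,:3].T@(np.array(p)-T[:3,3]);u=q[:2]/q[2];u=u*(1+c["k1"]*(u@u))
    return np.array([u[1]*K[1,1]+K[1,2],u[0]*K[0,0]+K[0,2]])
E
python3 - <<'E'
from h import *
cs={}
for n in("top","side"):
    c=vision.camera(n);cs[n]=c
    cv2.imwrite(f"pics/{n}0.png",c["frame"][:,:,::-1])
    print(n,c["k1"],np.round(c["cam_to_world"],3).tolist(),np.array(c["K"])[0,0])
    for l in("cover","snap_tab","long_box","mat"):
        for d in vision.outline_of(n,l)[:3]:
            m=d["mask"].astype(np.uint8);r=cv2.minAreaRect(np.argwhere(m)[:,::-1].astype(np.float32))
            z={"cover":.064,"snap_tab":.09,"long_box":.06,"mat":.004}[l]
            print(n,l,round(d["conf"],2),np.round(d["point"]),int(m.sum()),[np.round(px2w(c,p[::-1],z)[:2],3).tolist() for p in cv2.boxPoints(r)])
o=robot.get_obs();print(o["time"],o["position"],o["tool_rot"],o["grip_width"])
E
```

```text
pics
top -0.0020467696435439837 [[0.026, -0.983, 0.18, 0.218], [-1.0, -0.027, 0.002, 0.1], [0.003, -0.18, -0.984, 1.224], [0.0, 0.0, 0.0, 1.0]] 529.3991668596321
top cover 0.97 [264. 214.] 1833 [[0.303, 0.307], [0.353, 0.191], [0.29, 0.163], [0.24, 0.278]]
top cover 0.89 [168. 330.] 1802 [[0.565, 0.039], [0.596, -0.03], [0.474, -0.079], [0.444, -0.012]]
top cover 0.81 [249. 291.] 1797 [[0.338, 0.135], [0.389, 0.019], [0.324, -0.008], [0.274, 0.107]]
top snap_tab 0.61 [255. 208.] 30 [[0.312, 0.253], [0.322, 0.231], [0.317, 0.229], [0.307, 0.251]]
top snap_tab 0.59 [129. 129.] 67 [[0.584, 0.439], [0.605, 0.425], [0.597, 0.414], [0.576, 0.428]]
top snap_tab 0.53 [240. 288.] 56 [[0.346, 0.085], [0.36, 0.059], [0.352, 0.055], [0.338, 0.08]]
top long_box 0.87 [190. 319.] 336 [[0.509, 0.079], [0.561, 0.039], [0.468, -0.074], [0.417, -0.033]]
top mat 0.81 [178. 432.] 4689 [[0.603, -0.195], [0.607, -0.349], [0.425, -0.342], [0.421, -0.192]]
side -0.10777105735249612 [[-0.98, -0.132, 0.15, 0.278], [-0.199, 0.593, -0.78, 0.894], [0.014, -0.794, -0.607, 0.686], [0.0, 0.0, 0.0, 1.0]] 420.88258668
[... 218 characters left out ...]
8 [219. 324.] 1016 [[0.388, 0.079], [0.332, 0.02], [0.278, 0.162], [0.329, 0.21]]
side snap_tab 0.49 [265. 319.] 78 [[0.324, 0.28], [0.314, 0.277], [0.308, 0.321], [0.318, 0.323]]
side snap_tab 0.45 [217. 316.] 62 [[0.359, 0.11], [0.35, 0.108], [0.342, 0.163], [0.351, 0.165]]
side snap_tab 0.4 [178. 262.] 110 [[0.528, -0.003], [0.5, -0.009], [0.49, 0.036], [0.517, 0.042]]
side long_box 0.89 [193. 261.] 933 [[0.578, 0.03], [0.449, -0.015], [0.428, 0.073], [0.55, 0.114]]
side mat 0.67 [151. 278.] 1291 [[0.603, -0.19], [0.637, -0.345], [0.429, -0.345], [0.414, -0.192]]
0.5 [ 0.18876784 -0.59575979  0.1937107 ] [ 9.88256660e-01  1.52803052e-01 -6.30351544e-06 -4.46212428e-05] 0.08695104335390647
```

```bash
python3 -c "
import cv2
a=cv2.imread('pics/top0.png');cv2.imwrite('pics/topc.png',cv2.resize(a[110:290,90:520],None,fx=1.85,fy=1.85,interpolation=3))
b=cv2.imread('pics/side0.png');cv2.imwrite('pics/sidec.png',cv2.resize(b[110:350,100:420],None,fx=2.4,fy=2.4,interpolation=3))"
```

```text
(no output)
```

View pics/topc.png

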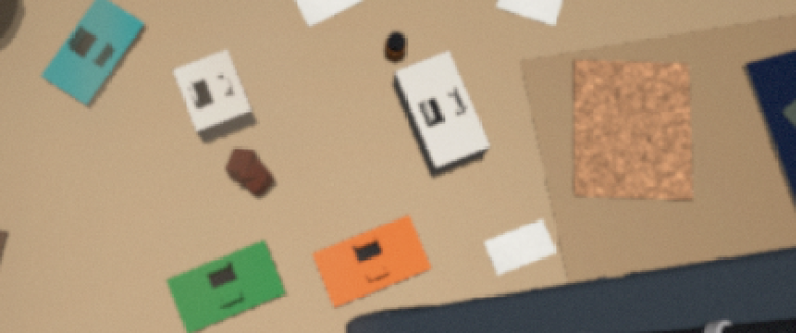

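View pics/sidec.png

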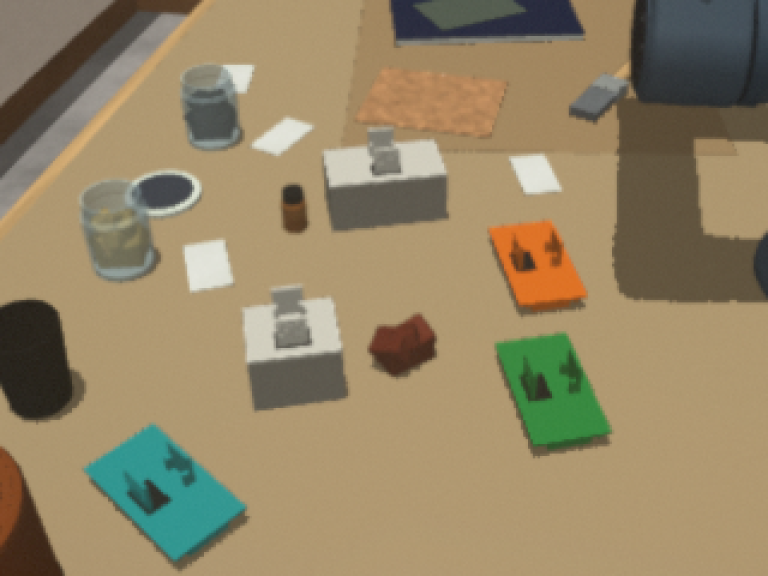

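The long box is the white one at top crop (440,112), which is about full-image pixel row 170, col 328. Its slotted tab is on the world +y side (432,112), with the fixed grip at (460,102). The mat is at crop (632,130). The white box at (215,95) is the short one, and the coloured covers are decoys.

```bash
cat >> h.py <<'E'
from scipy.optimize import minimize
def fit(c,mask,hx,hy,z,x0):
    def iou(v):
        R=np.array([[np.cos(v[2]),-np.sin(v[2])],[np.sin(v[2]),np.cos(v[2])]])
        P=[w2px(c,[*(v[:2]+R@np.array(s)),z])[::-1] for s in((hx,hy),(-hx,hy),(-hx,-hy),(hx,-hy))]
        m=np.zeros((1680,2240),np.uint8);cv2.fillPoly(m,[np.int32(np.round(np.array(P)*64+24))],1,shift=4)
        return -np.sum((m>0)&M)/np.sum((m>0)|M)
    M=np.kron(mask,np.ones((4,4)))>0
    x0=np.array(x0);return minimize(iou,x0,method="Nelder-Mead",options=dict(initial_simplex=[x0,x0+[.01,0,0],x0+[0,.01,0],x0+[0,0,.08]],xatol=1e-4))
def goto(p,yaw):
    "shift in tool axes and turn, full-scale fractions, to TCP p with tool x at yaw"
    from scipy.spatial.transform import Rotation as Ro
    o=robot.get_obs();R=Ro.from_quat(o["tool_rot"]).as_matrix()
    cur=np.arctan2(R[1,0],R[0,0]);dy=(yaw-cur+np.pi/2)%np.pi-np.pi/2
    return np.round(R.T@(np.array(p)-o["position"])/.3,4),round(-dy/2/np.pi,4)
E
python3 - <<'E'
from h import *
c=vision.camera("top")
d=min(vision.outline_of("top","cover"),key=lambda d:np.hypot(*(np.array(d["point"])-[168,330])))
r=fit(c,d["mask"],.065,.036,.064,[.520,-.02,.387]);v=r.x;print("cover",v,r.fun)
m=vision.outline_of("top","mat")[0];q=fit(c,m["mask"],.09,.075,.004,[.514,-.27,0]);print("mat",q.x,q.fun)
s=vision.camera("side")
ds=min(vision.outline_of("side","cover"),key=lambda d:np.hypot(*(np.array(d["point"])-[174,258])))
f=s["frame"][:,:,::-1].copy();g=c["frame"][:,:,::-1].copy()
R=np.array([[np.cos(v[2]),-np.sin(v[2])],[np.sin(v[2]),np.cos(v[2])]])
for a in((.065,.036),(-.065,.036),(-.065,-.036),(.065,-.036)):
    for cc,ff in((s,f),(c,g)):
        p=w2px(cc,[*(v[:2]+R@np.array(a)),.064]);cv2.circle(ff,tuple(int(round(t)) for t in p[::-1]),1,(0,0,255),-1)
# leaves' bases/tops
for a,z in(((0,.023),.094),((0,-.023),.094)):
    for cc,ff in((s,f),(c,g)):
        p=w2px(cc,[*(v[:2]+R@np.array(a)),z]);cv2.circle(ff,tuple(int(round(t)) for t in p[::-1]),1,(255,0,0),-1)
cv2.imwrite("pics/chk.png",np.hstack([cv2.resize(f[140:220,215:305],None,fx=4.4,fy=4.4),cv2.resize(g[130:210,285:375],None,fx=4.4,fy=4.4)]))
p=v[:2]+R@np.array([0,-.005]);print(p,goto([*p,.15],v[2]))
E
```

```text
cover [ 0.51923612 -0.01894005  0.39742645] -0.9663405623588972
mat [ 0.51479287 -0.26887989 -0.0052896 ] -0.9840719129474846
[ 0.52117135 -0.02355035] (array([ 1.6323, -1.4838,  0.1458]), np.float64(-0.0144))
```

View pics/chk.png

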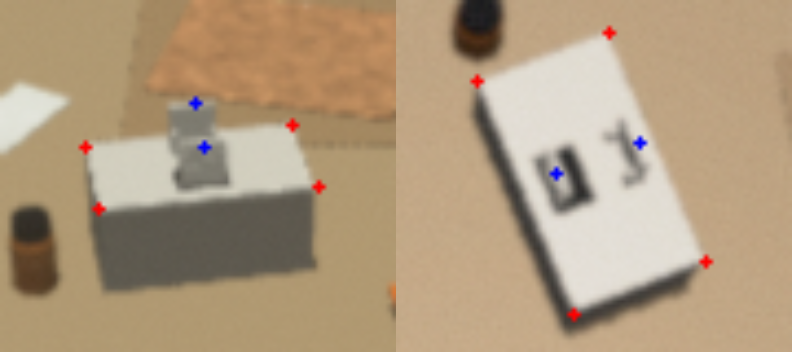

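The fit agrees in both views: the red plate corners and blue leaf tops land on the cover, to within about a pixel. Approaching now.

```bash
python3 -m handwheel '[[0.1,-0.09,0,0],[0.2,-0.18,0,0],[0.3,-0.27,0,-0.005],[0.4,-0.36,0,-0.01],[0.5,-0.45,0,-0.0144],[0.6,-0.54,0,-0.0144],[0.7,-0.63,0,-0.0144],[0.8,-0.72,0,-0.0144],[0.9,-0.81,0,-0.0144],[0.97,-0.88,0,-0.0144],[0.97,-0.88,0,-0.0144]]' 100 30
python3 -c "
from h import *
print(goto([.5212,-.0236,.13],.397))"
```

```text
time: 1.67
position: [0.3874, -0.2508, 0.1938]
tool_rot: [0.98, 0.2, 0.0, -0.002]
ft_force: [-0.7, 0.0, -0.3]
grip_width: 0.0872
grip_force: 0.0
(array([ 0.7068, -0.5213,  0.215 ]), np.float64(0.0009))
```

```bash
python3 -m handwheel '[[0.1,-0.074,0.02,0],[0.2,-0.148,0.05,0],[0.3,-0.222,0.08,0],[0.4,-0.296,0.11,0],[0.5,-0.37,0.14,0],[0.6,-0.444,0.18,0],[0.67,-0.49,0.2,0],[0.7,-0.515,0.215,0],[0.706,-0.521,0.215,0],[0.706,-0.521,0.215,0],[0.706,-0.521,0.215,0]]'
python3 - <<'E'
from h import *
print(goto([.5212,-.0236,.0765],.397))
s=vision.camera("side");t=vision.camera("top")
cv2.imwrite("pics/app.png",np.hstack([cv2.resize(x["frame"][a:a+100,b:b+100,::-1],None,fx=4,fy=4) for x,a,b in((s,120,210),(t,120,280))]))
E
```

```text
time: 2.58
position: [0.5209, -0.0313, 0.1295]
tool_rot: [0.98, 0.197, -0.0, 0.0]
ft_force: [-0.1, 0.1, -0.7]
grip_width: 0.0869
grip_force: 0.0
(array([ 0.0108, -0.0235,  0.1768]), np.float64(-0.0001))
```

View pics/app.png

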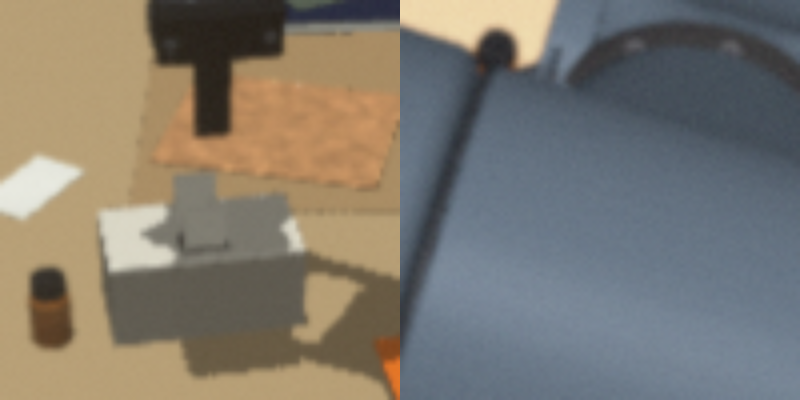

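```bash
python3 -c "
from h import *
print(robot.get_obs()['position'],goto([.5212,-.0236,.0765],.397))"
```

```text
[ 0.52097788 -0.03165171  0.12972946] (array([ 0.011 , -0.0246,  0.1774]), np.float64(-0.0003))
```

```bash
python3 -m handwheel '[[0.005,-0.012,0.02,0],[0.011,-0.025,0.04,0],[0.011,-0.025,0.07,0],[0.011,-0.025,0.1,0],[0.011,-0.025,0.13,0],[0.011,-0.025,0.155,0],[0.011,-0.025,0.17,0],[0.011,-0.025,0.177,0],[0.011,-0.025,0.177,0],[0.011,-0.025,0.177,0],[0.011,-0.025,0.177,0]]'
python3 - <<'E'
from h import *
print(goto([.5212,-.0236,.0765],.397))
s=vision.camera("side")
cv2.imwrite("pics/low.png",cv2.resize(s["frame"][110:220,190:320,::-1],None,fx=5,fy=5))
E
```

```text
time: 3.6
position: [0.5218, -0.022, 0.0765]
tool_rot: [0.98, 0.197, 0.0, 0.0]
ft_force: [0.4, 0.8, 0.3]
grip_width: 0.0874
grip_force: 0.0
(array([-0.0039,  0.004 , -0.    ]), np.float64(0.0001))
```

View pics/low.png

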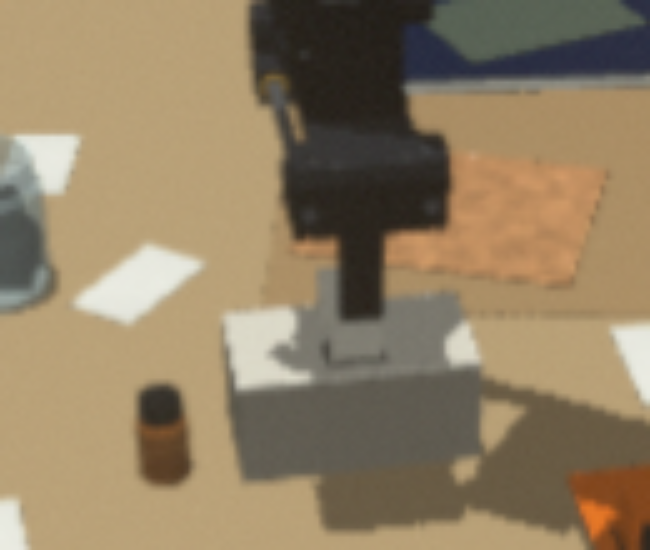

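Run:
```python
from h import *
s=vision.camera("side");a=.397
x=np.array([np.cos(a),np.sin(a)]);y=np.array([-np.sin(a),np.cos(a)]);p=robot.get_obs()["position"]
c=np.array([.5192,-.0189])
def P(q,z):r=w2px(s,[*q,z]);return np.round([(r[1]-190)*5,(r[0]-110)*5])
print("near tip",P(p[:2]+y*.0435,p[2]-.008),P(p[:2]+y*.058,p[2]-.008),"far tip",P(p[:2]-y*.0435,p[2]-.008))
print("tab top",P(c+y*.023,.094),"tab base",P(c+y*.023,.064),"fixed top",P(c-y*.023,.094),"fixed base",P(c-y*.023,.064))
```

```text
near tip [360. 372.] [364. 387.] far tip [335. 284.]
tab top [356. 313.] tab base [357. 361.] fixed top [343. 267.] fixed base [344. 314.]
```

The dark finger ends about 50 crop pixels (about 10 real ones) higher than its reported pose predicts, at (360,320) instead of (360,372). I'll check this before closing.

Run:
```python
from h import *
s=vision.camera("side");t=vision.camera("top");o=robot.get_obs();print(o["time"],o["grip_width"],o["q"])
def e(f,a,b,h,w,k):
    g=(np.clip(f[a:a+h,b:b+w,::-1]/255.,0,1)**.45*255).astype(np.uint8);return cv2.resize(g,None,fx=k,fy=k,interpolation=3)
cv2.imwrite("pics/wide.png",np.vstack([e(s["frame"],60,190,140,200,4)]))
cv2.imwrite("pics/wide2.png",e(t["frame"],90,230,140,200,4))
```

```text
3.8 0.08691135344515162 [-2.56377205e-01  5.67946311e-01  1.79556413e+00 -3.87462043e-06
  7.77204801e-01  9.17080046e-01]
```

View pics/wide.png

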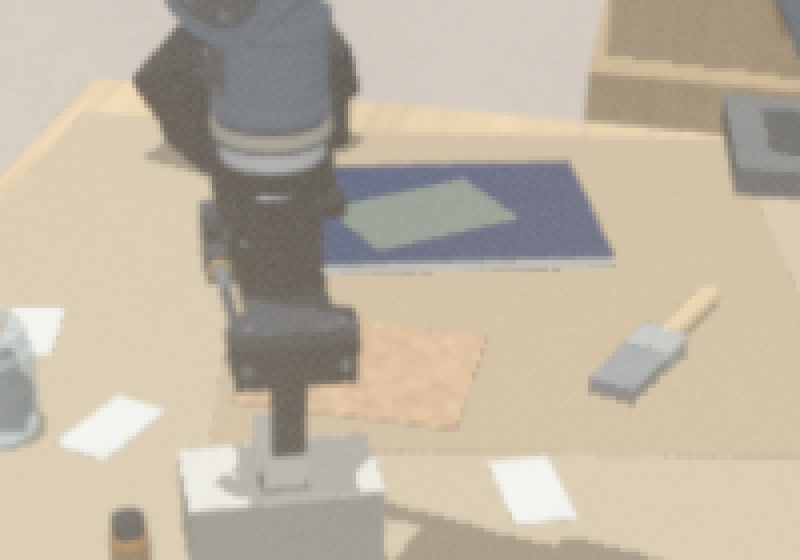

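Run:
```python
from h import *
s=vision.camera("side");a=.397;y=np.array([-np.sin(a),np.cos(a)])
for n,p,obs in(("app",np.array([.52098,-.03165,.1297]),"seen 153.75,263"),("low",np.array([.5218,-.022,.0765]),"seen>=173.8,262")):
    print(n,obs)
    for oy in(.058,.0435,.015,0,-.0435):
        for b in(0,.02,.035): print(oy,b,np.round(w2px(s,[*(p[:2]+y*oy),p[2]-.008+b]),1))
```

```text
app seen 153.75,263
0.058 0 [168.  263.7]
0.058 0.02 [161.1 263.6]
0.058 0.035 [155.9 263.5]
0.0435 0 [165.  262.8]
0.0435 0.02 [158.2 262.7]
0.0435 0.035 [153.  262.6]
0.015 0 [159.3 261.1]
0.015 0.02 [152.6 260.9]
0.015 0.035 [147.4 260.8]
0 0 [156.4 260.2]
0 0.02 [149.7 260.1]
0 0.035 [144.6 260. ]
-0.0435 0 [148.3 257.8]
-0.0435 0.02 [141.7 257.6]
-0.0435 0.035 [136.7 257.5]
low seen>=173.8,262
0.058 0 [187.5 262.8]
0.058 0.02 [181.  262.7]
0.058 0.035 [176.  262.6]
0.0435 0 [184.3 261.9]
0.0435 0.02 [177.9 261.8]
0.0435 0.035 [173.  261.7]
0.015 0 [178.4 260.3]
0.015 0.02 [172.  260.1]
0.015 0.035 [167.1 260. ]
0 0 [175.3 259.4]
0 0.02 [169.  259.3]
0 0.035 [164.1 259.1]
-0.0435 0 [166.8 257.1]
-0.0435 0.02 [160.6 256.9]
-0.0435 0.035 [155.8 256.8]
```

View pics/wide2.png

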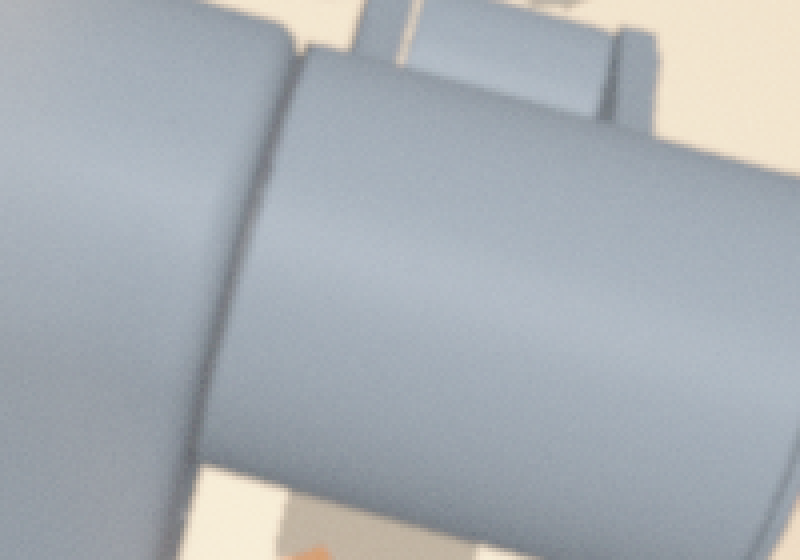

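The columns fit the near finger, so this is either a drawn finger that is shorter than the real one or a height bias of about 33 mm. Closing is harmless and will tell them apart: the opening should stop at about 36 mm if the leaves are between the pads.

```bash
python3 -m handwheel '[[0,0,0,0],[0,0,0,0],[0,0,0,0],[0,0,0,0],[0,0,0,0],[0,0,0,0],[0,0,0,0],[0,0,0,0],[0,0,0,0],[0,0,0,0],[0,0,0,0],[0,0,0,0]]' 30 25
```

```text
time: 4.85
position: [0.5214, -0.0219, 0.0762]
tool_rot: [0.98, 0.197, 0.0, -0.0]
ft_force: [0.1, 0.6, -0.3]
grip_width: 0.0268
grip_force: 0.0
```

It closed on air, so the fingers really are about 33 mm above the reported height, as the picture showed. I'll open and go down 28 mm while watching the force.

```bash
python3 -m handwheel '[[0,0,0,0],[0,0,0,0],[0,0,0,0],[0,0,0,0],[0,0,0,0],[0,0,0,0],[0,0,0.01,0],[0,0,0.02,0],[0,0,0.03,0],[0,0,0.04,0],[0,0,0.05,0],[0,0,0.06,0],[0,0,0.07,0],[0,0,0.08,0],[0,0,0.087,0],[0,0,0.093,0],[0,0,0.093,0],[0,0,0.093,0]]' 100 25
python3 - <<'E'
from h import *
s=vision.camera("side");print(robot.get_obs()["ft_force"])
g=(np.clip(s["frame"][100:220,190:320,::-1]/255.,0,1)**.5*255).astype(np.uint8)
cv2.imwrite("pics/low2.png",cv2.resize(g,None,fx=5,fy=5,interpolation=3))
E
```

```text
time: 6.35
position: [0.5214, -0.0219, 0.0482]
tool_rot: [0.98, 0.197, -0.0, -0.0]
ft_force: [0.3, -0.3, 0.8]
grip_width: 0.0873
grip_force: 0.0
[-0.05088923 -0.02827367 -1.46074132]
```

View pics/low2.png

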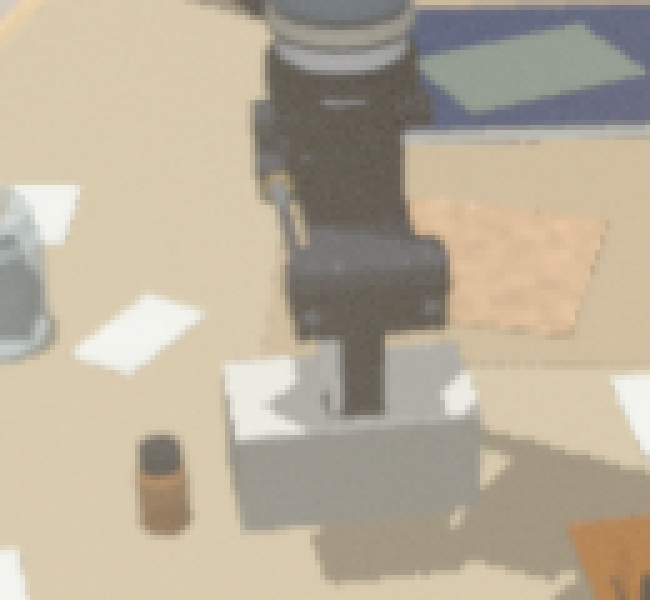

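The near finger now covers the tab, with its tip at crop (362,413), about 9 mm above the plate. I'll lower 4 mm more and close.

```bash
python3 -m handwheel '[[0,0,0.007,0],[0,0,0.013,0],[0,0,0.013,0],[0,0,0.013,0]]'; python3 -m handwheel '[[0,0,0,0],[0,0,0,0],[0,0,0,0],[0,0,0,0],[0,0,0,0],[0,0,0,0],[0,0,0,0],[0,0,0,0],[0,0,0,0],[0,0,0,0],[0,0,0,0],[0,0,0,0]]' 20 30
```

```text
time: 6.73
position: [0.5213, -0.0219, 0.0442]
tool_rot: [0.98, 0.197, -0.0, -0.0]
ft_force: [-0.1, 1.1, -0.7]
grip_width: 0.0869
grip_force: 0.0
time: 7.73
position: [0.522, -0.0224, 0.0447]
tool_rot: [0.98, 0.197, 0.001, 0.0]
ft_force: [-0.4, -1.2, 3.3]
grip_width: 0.0353
grip_force: 30.0
```

It is gripped at 35 mm, so the tab is fully pressed. Lifting straight up.

```bash
python3 -m handwheel '[[0,0,-0.01,0],[0,0,-0.02,0],[0,0,-0.03,0],[0,0,-0.045,0],[0,0,-0.06,0],[0,0,-0.08,0],[0,0,-0.1,0],[0,0,-0.13,0],[0,0,-0.16,0],[0,0,-0.19,0],[0,0,-0.22,0],[0,0,-0.25,0],[0,0,-0.27,0],[0,0,-0.27,0],[0,0,-0.27,0]]'
python3 - <<'E'
from h import *
s=vision.camera("side")
g=(np.clip(s["frame"][90:220,190:320,::-1]/255.,0,1)**.6*255).astype(np.uint8)
cv2.imwrite("pics/lift.png",cv2.resize(g,None,fx=4,fy=4,interpolation=3))
print(robot.get_obs()["ft_force"])
# TCP over mat: cover origin = tcp + y*.005
a=.397;y=np.array([-np.sin(a),np.cos(a)])
p=np.array([.5148,-.2689])-y*.005;print(p,goto([*p,robot.get_obs()["position"][2]],a))
E
```

```text
time: 8.98
position: [0.5216, -0.022, 0.1258]
tool_rot: [0.98, 0.197, 0.0, 0.0]
ft_force: [-0.0, 0.5, -0.1]
grip_width: 0.0354
grip_force: 30.0
[-0.06809086 -0.25179405 -0.159374  ]
[ 0.51673327 -0.27351113] (array([-3.383e-01,  7.675e-01, -1.000e-04]), np.float64(0.0))
```

View pics/lift.png

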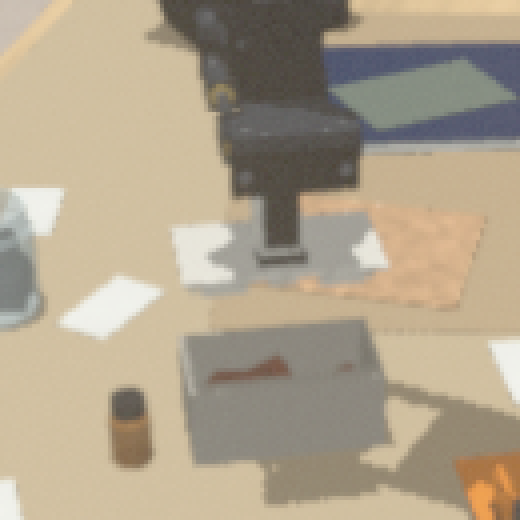

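The cover is off and level at crop (280,250), and the open box still stands at (285,390). Moving over to the mat.

```bash
python3 -m handwheel '[[-0.02,0.045,0,0],[-0.05,0.11,0,0],[-0.085,0.19,0,0],[-0.12,0.275,0,0],[-0.16,0.36,0,0],[-0.2,0.45,0,0],[-0.235,0.53,0,0],[-0.27,0.61,0,0],[-0.3,0.68,0,0],[-0.32,0.73,0,0],[-0.333,0.757,0,0],[-0.338,0.767,0,0],[-0.338,0.767,0,0],[-0.338,0.767,0,0]]'; python3 -m handwheel '[[0,0,0.02,0],[0,0,0.05,0],[0,0,0.09,0],[0,0,0.14,0],[0,0,0.19,0],[0,0,0.24,0],[0,0,0.28,0],[0,0,0.31,0],[0,0,0.335,0],[0,0,0.355,0],[0,0,0.37,0],[0,0,0.37,0],[0,0,0.37,0]]'
python3 - <<'E'
from h import *
s=vision.camera("side");o=robot.get_obs();print(o["ft_force"],o["position"],o["grip_width"])
g=(np.clip(s["frame"][90:200,210:350,::-1]/255.,0,1)**.6*255).astype(np.uint8)
cv2.imwrite("pics/mat.png",cv2.resize(g,None,fx=5,fy=5,interpolation=3))
E
```

```text
time: 10.2
position: [0.5166, -0.272, 0.125]
tool_rot: [0.98, 0.198, -0.0, -0.001]
ft_force: [-0.3, 0.6, -0.2]
grip_width: 0.0351
grip_force: 30.0
time: 11.28
position: [0.5171, -0.2735, 0.0145]
tool_rot: [0.98, 0.197, 0.0, 0.0]
ft_force: [0.3, -0.8, -0.7]
grip_width: 0.0354
grip_force: 30.0
[-0.62921274 -0.72241834 -0.59788637] [ 0.51729326 -0.27366661  0.01474748] 0.035384786733600904
```

View pics/mat.png

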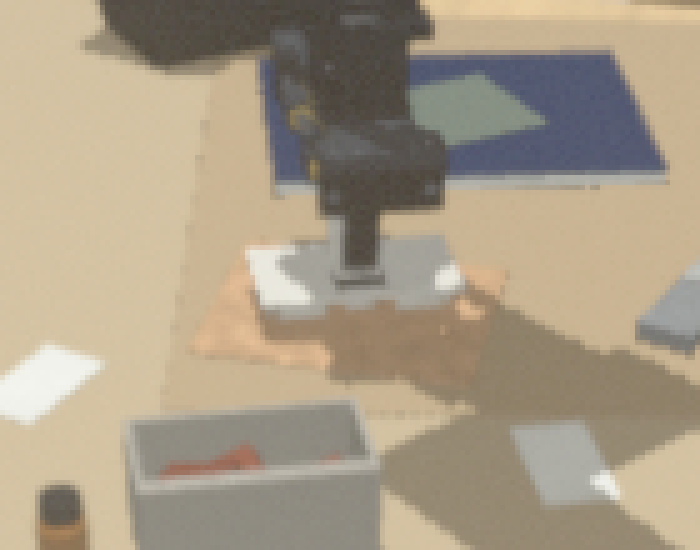

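The cover is over the mat, at crop (360,280), and about 10 mm up. I'll lower it slowly, watching for contact.

```bash
python3 -m handwheel '[[0,0,0.006,0],[0,0,0.012,0],[0,0,0.018,0],[0,0,0.024,0],[0,0,0.029,0],[0,0,0.032,0],[0,0,0.032,0],[0,0,0.032,0]]'
```

```text
time: 12.0
position: [0.5169, -0.2733, 0.0047]
tool_rot: [0.98, 0.197, -0.0, -0.0]
ft_force: [0.6, -0.0, -1.4]
grip_width: 0.0356
grip_force: 30.0
```

```bash
python3 -m handwheel '[[0,0,0.002,0],[0,0,0.004,0],[0,0,0.005,0],[0,0,0.005,0],[0,0,0.005,0]]'
```

```text
time: 12.42
position: [0.5171, -0.2735, 0.0036]
tool_rot: [0.98, 0.197, 0.0, 0.0]
ft_force: [-1.8, -0.2, 2.4]
grip_width: 0.0353
grip_force: 30.0
```

It is touching down. Release, then retreat straight up.

```bash
python3 -m handwheel '[[0,0,0.001,0],[0,0,0.001,0],[0,0,0.001,0],[0,0,0.001,0],[0,0,0.001,0],[0,0,0.001,0],[0,0,0.001,0],[0,0,0.001,0],[0,0,0.001,0],[0,0,0.001,0]]' 100; python3 -m handwheel '[[0,0,-0.02,0],[0,0,-0.05,0],[0,0,-0.09,0],[0,0,-0.15,0],[0,0,-0.22,0],[0,0,-0.29,0],[0,0,-0.36,0],[0,0,-0.42,0],[0,0,-0.46,0],[0,0,-0.48,0],[0,0,-0.48,0],[0,0,-0.48,0],[0,0,-0.48,0]]'
python3 - <<'E'
from h import *
s=vision.camera("side")
g=(np.clip(s["frame"][90:200,210:350,::-1]/255.,0,1)**.6*255).astype(np.uint8)
cv2.imwrite("pics/end.png",cv2.resize(g,None,fx=5,fy=5,interpolation=3))
E
```

```text
time: 13.25
position: [0.517, -0.2735, 0.0029]
tool_rot: [0.98, 0.197, 0.0, 0.0]
ft_force: [-0.4, -0.3, 0.6]
grip_width: 0.0855
grip_force: 0.0
time: 14.33
position: [0.5163, -0.2729, 0.1463]
tool_rot: [0.98, 0.197, -0.001, -0.001]
ft_force: [-0.1, -0.3, -0.6]
grip_width: 0.0871
grip_force: 0.0
```

View pics/end.png

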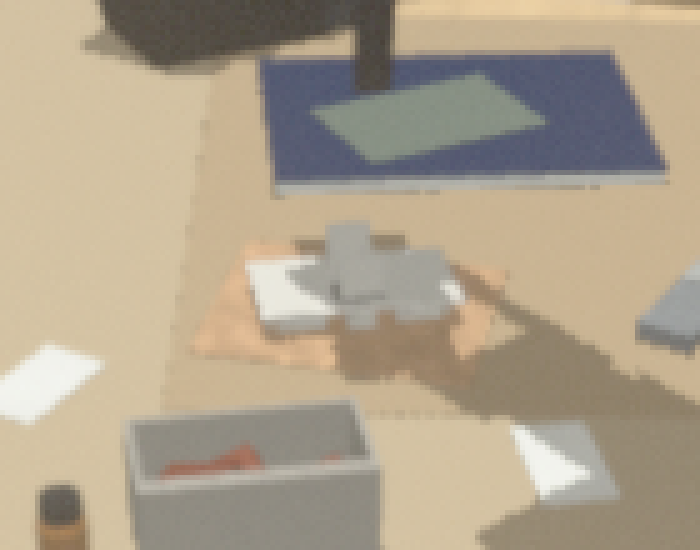

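The cover stands level on the mat at crop (355,290), with the tab out and the gripper clear. The box is open and upright. Handing in.

```bash
python3 -c "
from rig import job
print(job.hand_in())"
```

```text
the job is handed in; nothing more can be done
None
```

I opened the long box, set its cover right way up and released on the cork mat, left the open box standing where it was, and handed the job in; no verdict came back.

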